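# Hold the waste caddy's lid open on the no-touch rod

## Robot

A 7-joint arm with a two-finger parallel gripper is mounted at the origin on the work surface. World frame = base frame: x ahead of the robot, y to its left, z up, the work surface at z = 0. Lengths are in mm, angles in rad, forces in N, time in s.
With the tool pointing down it reaches from about 400 to 875 mm from the base axis. Payload 4.4 kg.
Tool frame: the origin (TCP) lies midway between the tips of the shut fingers; the grasp point (between the pads) lies 19 mm behind it; z points along the fingers, y is the line along which they close (so a half turn about z gives the same grasp; the last joint's range is limited). The gripper opens to 85 mm and grips with 20 to 120 N. Pads are 22 mm wide; open, the fingers measure 114 mm over their backs; the gripper's body (76 mm by 85 mm) begins 54 mm behind the grasp point. The pads swing forward as they close: fully open they stand 13 mm farther back than shut.
Start: joints at [1.247, 0.628, 0.038, 1.517, -0.027, 0.996, -0.02], TCP at [165.747, -628.527, 231.313] pointing down, gripper open.
Joint ranges: [-3.06, 3.06], [-0.37, 2.12], [-1.25, 1.32], [0.18, 2.47], [-1.1, 4.24], [0.23, 1.98], [-2.94, 2.94]. Speed limits (rad/s): [2.57, 2.57, 3.14, 3.14, 3.14, 3.14, 3.14].

## Interface

Orientations are given as [roll, pitch, yaw] about the fixed x, y, z axes, in that order (R = Rz(yaw) Ry(pitch) Rx(roll)).
In Python, from cell import read_state, get_image, finish_job gives the robot as it stands.
- The arm moves only by the tool send_rows, never from a script. Its argument "series" is a list of rows, each an object of numbers: "ax", "ay", "az": the turn, a rotation vector about the tool's x, y, z in rad; "dx", "dy", "dz": the shift along the tool's x, y, z in cm; "hand": the closure, from 0 (fully open) to 1 (shut). In form: [{"ax": .., "ay": .., "az": .., "dx": .., "dy": .., "dz": .., "hand": ..}, ...]. A call has 1 to 10 rows; each row is the pose to reach, as a shift and turn from the pose commanded when the call began, along the tool's axes at that moment; what a row does not reach only later rows make up. A row lasts 1/10 s, in which the tool goes at most 50 mm and 8.59 degrees, less where a joint would pass 70% of its speed; a pose out of reach is approached as far as the arm can. A call with a gripper value outside its range is refused whole. The fingers move at their own pace and stop on an object; the grip force is fixed at half the most. Time passes only in rows, so rows that repeat a pose let the fingers close. It gives the time, the measured TCP pose, the force, the opening and the grip force at its end, in the units of the state.
- read_state(): the state, without advancing time (a new reading comes with each control period).
- get_image(name): name is "scene" or "top" or "wrist"; returns a dict with "pixels" (400x640x3 uint8, red, green, blue), "mtx" (3x3 intrinsics, pixels), "R" (3x3) and "t" (3): a world point X has camera coordinates R X + t. Camera axes: x right, y down, z forward; pixel columns grow to the right and rows downward; lengths in mm; the calibration is good to about 2 mm. A picture is of the moment at which its call begins. There is no depth.
- finish_job(): hands the job in; it is judged then, once.
The state is a dict: "clock": time; "qpos": joint angles; "qd": joint speeds; "tau": joint torques, N m; "eef_pos": TCP position; "tool_rot": TCP orientation; "force": force on the tool from outside, world axes, zero at the start; "torque": the same for the moment, N m; "width": finger opening in mm; "gripper_force": force on a finger pad.
Only numpy, scipy, OpenCV 4.12 (cv2) and the standard library are available. Lean on these libraries where they do the work, as an engineer would, in place of code of your own. Each camera call takes 0.05 s, during which the arm holds its last target. There are 200 camera calls.

## Task

Nobody may touch the waste caddy with the hand: take the no-touch rod by its blue handle from its rest, pass its thin steel end through the red ring on the closed lid, and lift the lid with it until it stands open at 50 degrees. Finish while still holding the lid there, the rod in the grip and through the ring, so that a colleague can drop in used wipes; touch the caddy and its lid with the rod only and leave the spray bottle, glove box and pulp tray where they are.

Things in the scene. Friction and masses are not known exactly. Their poses are not given: they have to be found in the camera images.
- rod: no-touch rod, about 90 g: blue square handle 90 x 16 x 16 mm and, out of one end, a steel rod 8 mm thick, 110 mm long. Origin: middle of the handle, on the rod's axis; x along the rod to the thin end, z up. It starts level in its rest, axis 50 mm above the desk, thin end roughly to the robot's left (+y); the handle's middle (25 mm either way) is free to be gripped from above, across the rod.
- rod_tip (a point): the thin end of the rod, on its axis: 155 mm from the handle's middle along the rod's x. Axes as the rod's.
- rest: the fixed grey plastic rest: base plate 180 x 70 x 6 mm and two forks, 38 mm behind and 90 mm ahead of the handle's middle, open at the top, reaching 6 mm above the rod's axis at most; lift the rod straight up 25 mm to clear them. Origin on the desk under the handle's middle, x along the lying rod.
- caddy: the fixed yellow waste caddy: a tub 200 (x) x 200 (y) x 110 mm high with a white lid hinged along its far edge. Origin on the desk under its centre; the caddy's -x side is its front (faces roughly the robot), y runs along the hinge to the left.
- lid_hinge (a point): middle of the lid's hinge line, at the far top edge of the caddy, 110.5 mm above the desk. The point turns with the lid: its y axis is the hinge axis, and with the lid closed its -x points from the hinge to the front edge.
- ring (a point): centre of the red ring standing upright on the lid near its front right (-y) corner: hole 20 mm, wire 5 mm, hole axis parallel to the hinge (the point's y). In lid_hinge's frame at (-185, -85, 24) mm: 18 mm above the lid's top, 18 mm in from its right edge; 134.5 mm above the desk when closed. Turns with the lid. The rod enters from the caddy's right, going along +y, level, parallel to the hinge.
- lid (a joint): how far the lid is open, rad: 0 closed (level), 0.873 is 50 degrees, 1.9 the stop. Opens by its front edge rising up and back. The lid is a plate 206 x 206 x 6 mm of about 240 g that falls shut freely; it takes about 1 to 2 N at the ring to lift.
- spray: bystander: loose spray bottle with a red trigger head, 80 mm across, 225 mm tall, beyond the work to the right. Origin under its centre.
- glove_box: bystander: loose purple and white glove box, 240 (x) x 120 x 75 mm, to the left of the caddy. Origin under its centre.
- pulp_tray: bystander: loose grey-brown pulp tray, 130 (x) x 220 x 38 mm, left of the robot, in front of the caddy. Origin under its centre.
Mind the look-alikes: they are no part of the job. Of the things shaped like the rod, the blue one is meant. What is shaped like the rest but yellow is not meant.

How it is judged (in metres and radians):
On the way:
1. the rod's thin end is passed through the ring while the lid is still down (under 9 degrees) (y of rod_tip in the frame of ring between 0.01 and 0.09 m and x of rod_tip in the frame of ring between -0.018 and 0.018 m and z of rod_tip in the frame of ring between -0.018 and 0.018 m and angle between the x axis of rod and the y axis of ring, either way round below 0.4 rad and value of joint lid below 0.16 rad), for 0.1 s.
At the end, for the whole second after the job is handed in: Lid still at 50 degrees open, within 7.5 degrees (0.74 to 1.01 rad), carried by the rod alone: rod gripped, handle over 150 mm above the desk, tip at least 10 mm through the ring, within 23 degrees of parallel to the hinge; fingers and arm off the caddy and lid (value of joint lid between 0.74 and 1.01 rad and velocity of joint lid between -0.1 and 0.1 rad/s and y of rod_tip in the frame of ring between 0.01 and 0.09 m and x of rod_tip in the frame of ring between -0.018 and 0.018 m and z of rod_tip in the frame of ring between -0.018 and 0.018 m and angle between the x axis of rod and the y axis of ring, either way round below 0.4 rad and contact force between rod and caddy above 0.2 N and contact force between the fingers and rod above 1 N and contact force between rod and rest below 0.1 N and height (world z) of rod above 0.15 m and contact force between each of the arm, the fingers and caddy below 0.5 N); the arm keeps its last pose, push and grip.
It fails at once if the fingers or the arm touch the caddy or its lid (more than 1 N) (contact force between any of the fingers, the arm and caddy above 1 N).
It fails at once if the spray bottle is shifted or knocked over (more than 30 mm) (distance of spray from where it was at the start of the episode above 0.03 m).
It fails at once if the glove box is shifted or knocked over (more than 30 mm) (distance of glove_box from where it was at the start of the episode above 0.03 m).
It fails at once if the pulp tray is shifted or knocked over (more than 30 mm) (distance of pulp_tray from where it was at the start of the episode above 0.03 m).
It also fails if it takes over 45 s, if anything falls off the work surface, if the arm or the gripper's body presses on something with over 40 N, if the wrist force passes 120 N, or if a joint passes its speed limit or range.

## Working session

There is one attempt and no reset: what is moved stays moved. The work goes in short steps, Python scripts to look and compute and a tool call to move; the robot and the scene stay as the last step left them, time stands still between calls to the robot, and variables do not carry over. Pictures are saved under pics/ and viewed, at most 10 in all, crops included, and the job is handed in when it is done.

Besides the shell and the picture viewer there is one more tool, called after "Emit:" as name(argument=value, ...), one argument or row to a line, values as JSON. send_rows: Moves the arm, as the interface text tells. Its arguments: {"type":"object","properties":{"series":{"type":"array","items":{"type":"object","properties":{"ax":{"type":"number"},"ay":{"type":"number"},"az":{"type":"number"},"dx":{"type":"number"},"dy":{"type":"number"},"dz":{"type":"number"},"hand":{"type":"number"}}}}},"required":["series"]}

```bash
mkdir -p pics; ls; cat > h.py <<'E'
import numpy as np,cv2,pickle
from cell import read_state,get_image,finish_job
def snap(n,f):
    d=get_image(n); pickle.dump(d,open(f'pics/{f}.pkl','wb')); cv2.imwrite(f'pics/{f}.png',cv2.cvtColor(np.array(d['pixels'],dtype=np.uint8),cv2.COLOR_RGB2BGR)); return d
def load(f): return pickle.load(open(f'pics/{f}.pkl','rb'))
def ray(d,uv):
    R=np.array(d['R']);t=np.array(d['t']).ravel();c=-R.T@t
    v=R.T@np.linalg.solve(np.array(d['mtx']),np.array([uv[0],uv[1],1.]));return c,v/np.linalg.norm(v)
def onz(d,uv,z):
    c,v=ray(d,uv);return c+v*(z-c[2])/v[2]
def tri(obs):
    A=np.zeros((3,3));b=np.zeros(3);rs=[ray(d,u) for d,u in obs]
    for c,v in rs:
        P=np.eye(3)-np.outer(v,v);A+=P;b+=P@c
    X=np.linalg.solve(A,b);return X,[float(np.linalg.norm((np.eye(3)-np.outer(v,v))@(X-c))) for c,v in rs]
def proj(d,X):
    p=np.array(d['mtx'])@(np.array(d['R'])@np.array(X)+np.array(d['t']).ravel());return p[:2]/p[2]
E
python3 - <<'E'
from h import *
a=snap('scene','s0');b=snap('top','t0')
cv2.imwrite('pics/both.png',np.vstack([cv2.imread('pics/s0.png'),cv2.imread('pics/t0.png')])[:, :])
s=read_state();print(s)
for d in(a,b):print(ray(d,(320,200)))
E
```

```text
pics
{'clock': 0.1, 'qpos': array([ 1.24717817,  0.62924992,  0.03849042,  1.51824825, -0.0270186 ,
        0.99630462, -0.01999304]), 'qd': array([-1.75902721e-03, -2.07461949e-03, -5.07274885e-04, -2.97732574e-03,
       -6.61089291e-05, -2.01819677e-03, -3.79063142e-04]), 'tau': array([ 3.65626845e-03, -5.64526320e+01,  1.23042572e+00, -1.93969041e+01,
        1.11508474e-02,  5.52975500e-03, -6.55735178e-06]), 'eef_pos': array([ 165.60059873, -627.98215168,  230.49060487]), 'tool_rot': array([-3.13990195e+00,  2.76507432e-05,  2.57778516e-01]), 'force': array([ 0.33028703,  0.16121337, -0.59984881]), 'torque': array([ 0.06590931,  0.04750287, -0.05284338]), 'gripper_force': 0.0, 'width': 85.61691964762326}
(array([1265.09999972, -654.96521327, 1138.27886923]), array([-0.5174533 ,  0.44472065, -0.73107156]))
(array([ 334.73444807,  -21.67012069, 1132.81867566]), array([ 0.18403596, -0.01366168, -0.98282456]))
```

View pics/s0.png

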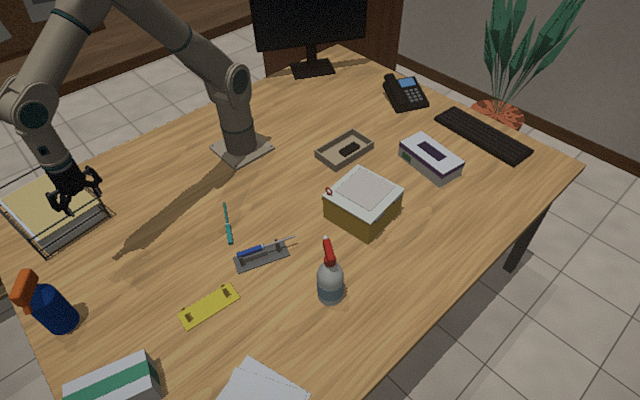

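View pics/t0.png

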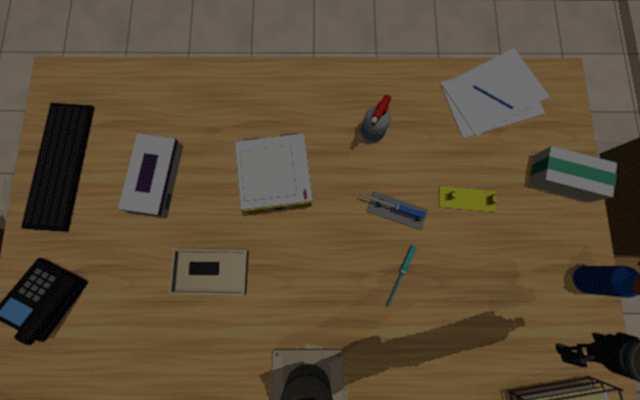

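Scene view: the blue-handled rod lies in the grey rest (scene ~(262,250), top ~(397,207)). The teal rod at scene (228,222) / top (401,275) and the empty yellow rest at scene (209,306) / top (467,198) are the look-alikes. The caddy lid is at top (273,172), with the red ring at top (305,194) / scene (328,191). The blue one in the grey rest fits the description, so I'll confirm it with a crop and measure.

```bash
python3 - <<'E'
from h import *
a=load('s0');b=load('t0')
A=cv2.imread('pics/s0.png');B=cv2.imread('pics/t0.png')
c1=cv2.resize(A[160:280,195:345],None,fx=5,fy=5,interpolation=cv2.INTER_CUBIC)[:600]
c2=cv2.resize(B[125:245,225:435],None,fx=3.8,fy=3.8,interpolation=cv2.INTER_CUBIC)
cv2.imwrite('pics/c1.png',c1);cv2.imwrite('pics/c2.png',c2)
def blob(I,lo,hi,box):
    h=cv2.cvtColor(I,cv2.COLOR_BGR2HSV);m=cv2.inRange(h,lo,hi);z=np.zeros_like(m);x0,y0,x1,y1=box;z[y0:y1,x0:x1]=m[y0:y1,x0:x1]
    n,l,s,c=cv2.connectedComponentsWithStats(z)
    i=1+np.argmax(s[1:,4]);p=np.argwhere(l==i)[:,::-1].astype(np.float32);return s[i],c[i],cv2.minAreaRect(p)
r={}
for n,I,box in(('s',A,(225,230,300,275)),('t',B,(350,185,435,235))):
    r[n]=blob(I,(105,110,40),(130,255,255),box);print('blue',n,r[n])
print(tri([(a,r['s'][1]),(b,r['t'][1])]))
for n,I,box in(('s',A,(320,180,340,202)),('t',B,(295,180,315,205))):
    h=cv2.cvtColor(I,cv2.COLOR_BGR2HSV)[box[1]:box[3],box[0]:box[2]]
    m=((h[...,0]<8)|(h[...,0]>172))&(h[...,1]>120)
    p=np.argwhere(m)[:,::-1]+[box[0],box[1]];r[n]=p.mean(0);print('ring',n,r[n],p.min(0),p.max(0),len(p))
print(tri([(a,r['s']),(b,r['t'])]))
E
```

```text
blue s (array([237, 245,  25,  12, 104], dtype=int32), array([248.86538462, 250.53846154]), ((249.00001525878906, 251.0), (5.05964469909668, 25.298221588134766), 71.56504821777344))
blue t (array([398, 205,  27,  13, 151], dtype=int32), array([411.17880795, 211.35761589]), ((411.2000427246094, 211.39999389648438), (26.56313133239746, 5.692099571228027), 18.434947967529297))
(array([ 502.3189184 , -311.85221582,   52.40086695]), [0.4834163733074865, 0.48341637330737436])
ring s [328.23529412 190.76470588] [326 187] [331 194] 17
ring t [304.75       193.58333333] [304 191] [306 197] 12
(array([540.38443955,   7.03968579, 131.5540945 ]), [0.4944576928652807, 0.49445769286525376])
```

View pics/c1.png

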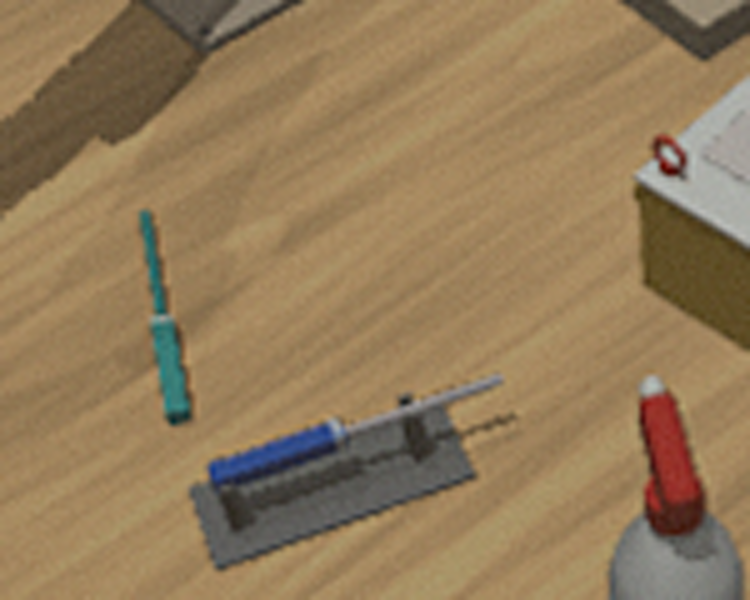

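View pics/c2.png

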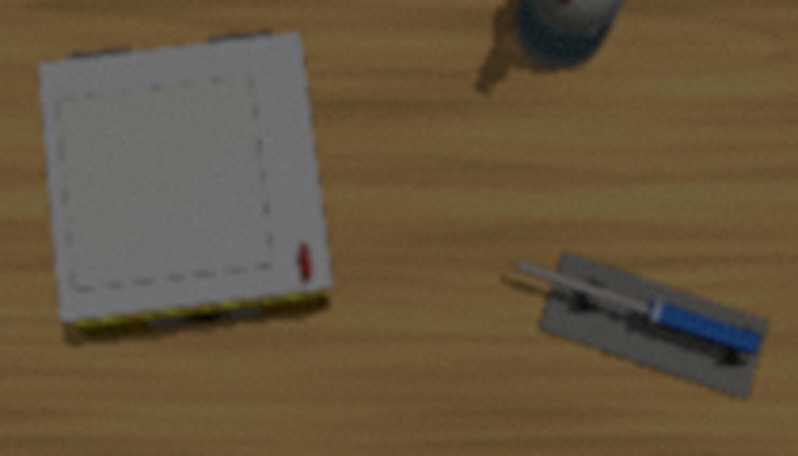

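Crops confirm it: the blue handle lies in the grey rest with its steel tip to the left (crop c2 (520,264)). The ring stands at the lid's front right (crop c2 (305,262)).

```bash
python3 - <<'E'
from h import *
a=load('s0');b=load('t0')
f=lambda u,v:((u+.5)/3.8+225-.5,(v+.5)/3.8+125-.5)
tip=onz(b,f(520,264),50);e0=onz(b,f(762,343),50);e1=onz(b,f(655,310),50);h=onz(b,(411.2,211.4),50)
print(tip,e0,e1,h,np.degrees(np.arctan2(*(tip-e0)[1::-1])))
tt=tri([(a,(195-.4+500/5,160-.4+379/5)),(b,f(520,264))]);print('tip',tt)
# blue midline fit dir
C=[onz(b,f(*p),113.5) for p in((40,63),(300,33),(331,293),(62,323))]
for i in range(4):
    d=C[(i+1)%4]-C[i];print(C[i],np.linalg.norm(d),np.degrees(np.arctan2(d[1],d[0])))
# wrist cam relative to TCP
from scipy.spatial.transform import Rotation as Ro
w=snap('wrist','w0');s=read_state();R=Ro.from_euler('xyz',s['tool_rot']).as_matrix()
c,v=ray(w,(320,200));print('cam in tool',R.T@(c-s['eef_pos']),R.T@v,np.array(w['mtx'])[0,0])
print(R)
E
```

```text
[ 555.80037084 -163.57395148   50.        ] [ 491.60046806 -354.67849665   50.        ] [ 518.2528011  -270.61427704   50.        ] [ 502.300728   -312.96834006   50.        ] 71.43067539118807
tip (array([ 555.81692764, -163.38464226,   50.38411719]), [0.16832166656314446, 0.16832166656324005])
[702.70397504 214.84912872 113.5       ] 203.89033173211925 -82.98978193622094
[727.58804604  12.48299918 113.5       ] 208.49984267887473 -173.2113200573876
[520.55002034 -12.16330509 113.5       ] 202.80650376594 96.45458075681415
[497.75141393 189.35766532 113.5       ] 206.53175788100552 7.0898892134272335
cam in tool [  69.44390171    0.42527039 -142.20753349] [-0.25472268  0.02405704  0.96671486] 327.42232827918895
[[ 9.66954693e-01  2.54947983e-01 -3.85161951e-04]
 [ 2.54948273e-01 -9.66953725e-01  1.36827254e-03]
 [-2.35954585e-05 -1.42125393e-03 -9.99998990e-01]]
```

```bash
cat >> h.py <<'E'
from scipy.spatial.transform import Rotation as Ro
def go(pos,yaw,roll=np.pi,pitch=0):
    "from measured pose to pos with tool x at world yaw (deg), tool down"
    s=read_state();R=Ro.from_euler('xyz',s['tool_rot']);T=Ro.from_euler('xyz',[roll,pitch,np.radians(yaw)])
    d=R.inv().apply(np.array(pos)-s['eef_pos'])/10;w=(R.inv()*T).as_rotvec()
    print('d cm',d.round(2),'w',w.round(4),'at',s['eef_pos'].round(1),np.degrees(s['tool_rot']).round(2),'t',s['clock'],'F',s['force'].round(2),'w',round(s['width'],1),s['gripper_force'],'q',s['qpos'].round(2))
E
python3 -c "
from h import *
go([505,-311,180],71.2)"
```

```text
d cm [ 40.9  -22.     5.09] w [-1.300e-03 -7.000e-04 -9.849e-01] at [ 165.6 -628.1  230.6] [-179.92    0.     14.77] t 0.15 F [ 0.77 -0.58 -0.33] w 85.5 0.0 q [ 1.25  0.63  0.04  1.52 -0.03  1.   -0.02]
```

Emit:
send_rows(
  series=[
    {"dx": 2,"dy": -1.1,"dz": 0.25,"az": -0.05,"hand": 0},
    {"dx": 6,"dy": -3.3,"dz": 0.7,"az": -0.15,"hand": 0},
    {"dx": 10,"dy": -5.5,"dz": 1.2,"az": -0.27,"hand": 0},
    {"dx": 14,"dy": -7.7,"dz": 1.7,"az": -0.4,"hand": 0},
    {"dx": 18,"dy": -9.9,"dz": 2.2,"az": -0.52,"hand": 0},
    {"dx": 22,"dy": -12,"dz": 2.8,"az": -0.65,"hand": 0},
    {"dx": 26,"dy": -14,"dz": 3.3,"az": -0.75,"hand": 0},
    {"dx": 30,"dy": -16.2,"dz": 3.8,"az": -0.85,"hand": 0},
    {"dx": 34,"dy": -18.3,"dz": 4.3,"az": -0.92,"hand": 0},
    {"dx": 37.5,"dy": -20.2,"dz": 4.7,"az": -0.985,"hand": 0},
  ],
)

```text
invalid input at $.series[0]: expected keys ax, ay, az, dx, dy, dz, hand
```

Emit:
send_rows(
  series=[
    {"hand": 0},
    {"hand": 0},
  ],
)

```text
invalid input at $.series[0]: expected keys ax, ay, az, dx, dy, dz, hand
```

```bash
python3 - <<'E'
from h import *
go([505,-311,180],71.2)
w=snap('wrist','w1');s=read_state();print(proj(w,[505,-311,50]),proj(w,[556,-163,50]))
E
```

```text
d cm [ 40.9  -22.     5.09] w [-1.300e-03 -7.000e-04 -9.849e-01] at [ 165.6 -628.1  230.6] [-179.92    0.     14.77] t 0.15 F [ 0.77 -0.58 -0.33] w 85.5 0.0 q [ 1.25  0.63  0.04  1.52 -0.03  1.   -0.02]
[ -17.95524757 -416.03216056] [-276.48832738 -632.25020712]
```

View pics/w1.png

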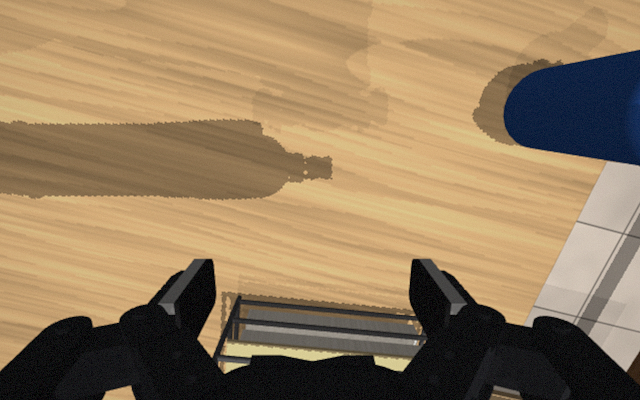

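The move was refused because every key is required, so the wrist view still shows the start pose: the fingers at (210,280)/(415,280) over the basket and a blue bottle at the upper right. I'll resend it complete.

Emit:
send_rows(
  series=[
    {"ax": 0,"ay": 0,"az": -0.05,"dx": 2,"dy": -1.1,"dz": 0.25,"hand": 0},
    {"ax": 0,"ay": 0,"az": -0.15,"dx": 6,"dy": -3.3,"dz": 0.7,"hand": 0},
    {"ax": 0,"ay": 0,"az": -0.27,"dx": 10,"dy": -5.5,"dz": 1.2,"hand": 0},
    {"ax": 0,"ay": 0,"az": -0.4,"dx": 14,"dy": -7.7,"dz": 1.7,"hand": 0},
    {"ax": 0,"ay": 0,"az": -0.52,"dx": 18,"dy": -9.9,"dz": 2.2,"hand": 0},
    {"ax": 0,"ay": 0,"az": -0.65,"dx": 22,"dy": -12,"dz": 2.8,"hand": 0},
    {"ax": 0,"ay": 0,"az": -0.75,"dx": 26,"dy": -14,"dz": 3.3,"hand": 0},
    {"ax": 0,"ay": 0,"az": -0.85,"dx": 30,"dy": -16.2,"dz": 3.8,"hand": 0},
    {"ax": 0,"ay": 0,"az": -0.92,"dx": 34,"dy": -18.3,"dz": 4.3,"hand": 0},
    {"ax": 0,"ay": 0,"az": -0.985,"dx": 37.5,"dy": -20.2,"dz": 4.7,"hand": 0},
  ],
)

```text
clock: 1.2
eef_pos: [478.5, -335.6, 184.1]
tool_rot: [3.141, -0.001, 1.247]
force: [0.4, -1.0, 0.4]
width: 85.6
gripper_force: 0.0
```

Emit:
send_rows(
  series=[
    {"ax": 0,"ay": 0,"az": 0,"dx": 0,"dy": 0,"dz": 0,"hand": 0},
    {"ax": 0,"ay": 0,"az": 0,"dx": 0,"dy": 0,"dz": 0,"hand": 0},
  ],
)

```text
clock: 1.4
eef_pos: [477.4, -336.6, 184.0]
tool_rot: [-3.141, -0.0, 1.245]
force: [-0.6, -0.5, -0.4]
width: 85.2
gripper_force: 0.0
```

```bash
python3 - <<'E'
from h import *
go([505,-311,180],71.2)
w=snap('wrist','w2');s=read_state();print(proj(w,[505,-311,50]),proj(w,[556,-163,50]))
E
```

```text
d cm [3.31 1.8  0.4 ] w [-0.0007 -0.0003  0.0024] at [ 477.4 -336.6  184. ] [-1.7996e+02 -2.0000e-02  7.1340e+01] t 1.4 F [-0.55 -0.52 -0.41] w 85.2 0.0 q [ 0.71  0.6  -0.23  1.75  0.17  0.81  0.08]
[332.86270641 157.52357343] [338.11978987 -63.03058459]
```

View pics/w2.png

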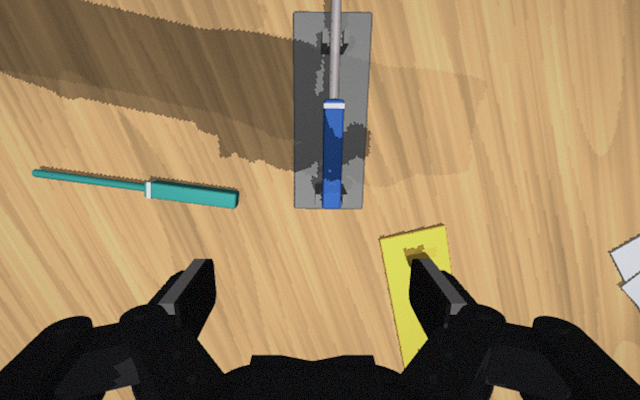

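The wrist view shows the blue handle from (334,100) to (332,208), its middle matching the predicted (333,157). The teal rod is at (140,188) and the yellow rest at (415,260). I'll refine the axis and cross-check the height.

```bash
python3 - <<'E'
from h import *
w=load('w2');b=load('t0');a=load('s0')
I=cv2.imread('pics/w2.png');h=cv2.cvtColor(I,cv2.COLOR_BGR2HSV);m=cv2.inRange(h,(105,110,30),(130,255,255));m[:90]=0;m[220:]=0;m[:,:300]=0;m[:,370:]=0
p=np.argwhere(m)[:,::-1];c=p.mean(0);print(p.min(0),p.max(0),c)
vx,vy,x,y=cv2.fitLine(p.astype(np.float32),cv2.DIST_L2,0,.01,.01).ravel();print(vx,vy)
P=lambda v:(x+vx/vy*(v-y),v)
u=onz(w,P(100),50);q=onz(w,P(208),50);print(u,q,np.linalg.norm(u-q),(u+q)/2,np.degrees(np.arctan2(*(u-q)[1::-1])))
g=cv2.cvtColor(I,cv2.COLOR_BGR2HSV)
s=onz(w,(336.3,2),50);print('shaft pt',s,np.degrees(np.arctan2(*(s-q)[1::-1])))
print(tri([(w,c),(a,(248.9,250.5)),(b,(411.2,211.4))]))
go([504.5,-310.5,60],71.3)
E
```

```text
[322  99] [343 208] [332.09331337 155.74301397]
0.024849912 -0.9996912
[ 519.44626848 -267.21582037   50.        ] [ 489.8642806  -352.58954791   50.        ] 90.35356861185787 [ 504.65527454 -309.90268414   50.        ] 70.88880413451669
shaft pt [ 542.49272123 -201.58032068   50.        ] 70.78597048410785
(array([ 503.16135375, -310.88528759,   52.6698527 ]), [2.479462041624834, 0.6298268481515087, 1.8598037852269254])
d cm [ 3.53  1.79 12.4 ] w [-0.0009  0.0007 -0.0021] at [ 476.3 -338.1  184.1] [-1.7995e+02  4.0000e-02  7.1180e+01] t 1.45 F [-0.79 -0.89  0.13] w 85.2 0.0 q [ 0.71  0.6  -0.22  1.75  0.17  0.81  0.08]
```

Emit:
send_rows(
  series=[
    {"ax": 0,"ay": 0,"az": 0.006,"dx": 1.8,"dy": 0.9,"dz": 1,"hand": 0},
    {"ax": 0,"ay": 0,"az": 0.006,"dx": 3.5,"dy": 1.75,"dz": 3,"hand": 0},
    {"ax": 0,"ay": 0,"az": 0.006,"dx": 3.5,"dy": 1.75,"dz": 6,"hand": 0},
    {"ax": 0,"ay": 0,"az": 0.006,"dx": 3.5,"dy": 1.75,"dz": 8.5,"hand": 0},
    {"ax": 0,"ay": 0,"az": 0.006,"dx": 3.5,"dy": 1.75,"dz": 10.5,"hand": 0},
    {"ax": 0,"ay": 0,"az": 0.006,"dx": 3.5,"dy": 1.75,"dz": 12,"hand": 0},
    {"ax": 0,"ay": 0,"az": 0.006,"dx": 3.5,"dy": 1.75,"dz": 13.5,"hand": 0},
    {"ax": 0,"ay": 0,"az": 0.006,"dx": 3.5,"dy": 1.75,"dz": 14.5,"hand": 0},
    {"ax": 0,"ay": 0,"az": 0.006,"dx": 3.5,"dy": 1.75,"dz": 15.2,"hand": 0},
    {"ax": 0,"ay": 0,"az": 0.006,"dx": 3.5,"dy": 1.75,"dz": 15.2,"hand": 0},
  ],
)

```text
clock: 2.45
eef_pos: [504.3, -310.0, 31.7]
tool_rot: [-3.141, -0.0, 1.237]
force: [-0.2, 0.3, -0.6]
width: 85.2
gripper_force: 0.0
```

Emit:
send_rows(
  series=[
    {"ax": 0,"ay": 0,"az": 0,"dx": 0,"dy": 0,"dz": 0,"hand": 1},
    {"ax": 0,"ay": 0,"az": 0,"dx": 0,"dy": 0,"dz": 0,"hand": 1},
    {"ax": 0,"ay": 0,"az": 0,"dx": 0,"dy": 0,"dz": 0,"hand": 1},
    {"ax": 0,"ay": 0,"az": 0,"dx": 0,"dy": 0,"dz": 0,"hand": 1},
    {"ax": 0,"ay": 0,"az": 0,"dx": 0,"dy": 0,"dz": 0,"hand": 1},
    {"ax": 0,"ay": 0,"az": 0,"dx": 0,"dy": 0,"dz": 0,"hand": 1},
    {"ax": 0,"ay": 0,"az": 0,"dx": 0,"dy": 0,"dz": 0,"hand": 1},
    {"ax": 0,"ay": 0,"az": 0,"dx": 0,"dy": 0,"dz": 0,"hand": 1},
  ],
)

```text
clock: 3.25
eef_pos: [505.0, -310.3, 32.8]
tool_rot: [3.141, 0.0, 1.237]
force: [-0.4, 0.3, 6.1]
width: 15.0
gripper_force: 59.0
```

Emit:
send_rows(
  series=[
    {"ax": 0,"ay": 0,"az": 0,"dx": 0,"dy": 0,"dz": -0.5,"hand": 1},
    {"ax": 0,"ay": 0,"az": 0,"dx": 0,"dy": 0,"dz": -1.5,"hand": 1},
    {"ax": 0,"ay": 0,"az": 0,"dx": 0,"dy": 0,"dz": -3,"hand": 1},
    {"ax": 0,"ay": 0,"az": 0,"dx": 0,"dy": 0,"dz": -5,"hand": 1},
    {"ax": 0,"ay": 0,"az": 0,"dx": 0,"dy": 0,"dz": -7.5,"hand": 1},
    {"ax": 0,"ay": 0,"az": 0,"dx": 0,"dy": 0,"dz": -10,"hand": 1},
    {"ax": 0,"ay": 0,"az": 0,"dx": 0,"dy": 0,"dz": -12,"hand": 1},
    {"ax": 0,"ay": 0,"az": 0,"dx": 0,"dy": 0,"dz": -12.5,"hand": 1},
    {"ax": 0,"ay": 0,"az": 0,"dx": 0,"dy": 0,"dz": -12.5,"hand": 1},
  ],
)

```text
clock: 4.15
eef_pos: [505.1, -310.4, 158.6]
tool_rot: [3.139, 0.001, 1.237]
force: [-0.2, 0.0, -1.5]
width: 15.3
gripper_force: 58.4
```

```bash
python3 - <<'E'
from h import *
go([560,-186,157],96.9)
E
```

```text
d cm [13.56  1.11  0.15] w [ 0.002   0.001  -0.4546] at [ 505.1 -310.4  158.6] [1.7988e+02 3.0000e-02 7.0850e+01] t 4.15 F [-0.23  0.   -1.45] w 15.3 58.44096601009369 q [ 0.64  0.64 -0.22  1.75  0.18  0.77 -0.  ]
```

Emit:
send_rows(
  series=[
    {"ax": 0,"ay": 0,"az": -0.04,"dx": 1,"dy": 0.1,"dz": 0,"hand": 1},
    {"ax": 0,"ay": 0,"az": -0.1,"dx": 3,"dy": 0.3,"dz": 0,"hand": 1},
    {"ax": 0,"ay": 0,"az": -0.18,"dx": 5,"dy": 0.5,"dz": 0,"hand": 1},
    {"ax": 0,"ay": 0,"az": -0.27,"dx": 7,"dy": 0.6,"dz": 0,"hand": 1},
    {"ax": 0,"ay": 0,"az": -0.34,"dx": 9,"dy": 0.8,"dz": 0,"hand": 1},
    {"ax": 0,"ay": 0,"az": -0.4,"dx": 11,"dy": 0.9,"dz": 0,"hand": 1},
    {"ax": 0,"ay": 0,"az": -0.44,"dx": 12.5,"dy": 1,"dz": 0,"hand": 1},
    {"ax": 0,"ay": 0,"az": -0.455,"dx": 13.5,"dy": 1.1,"dz": 0,"hand": 1},
    {"ax": 0,"ay": 0,"az": -0.455,"dx": 13.5,"dy": 1.1,"dz": 0,"hand": 1},
    {"ax": 0,"ay": 0,"az": -0.455,"dx": 13.5,"dy": 1.1,"dz": 0,"hand": 1},
  ],
)

```text
clock: 5.15
eef_pos: [559.1, -186.9, 157.3]
tool_rot: [-3.141, 0.001, 1.691]
force: [0.8, 0.3, -0.0]
width: 14.7
gripper_force: 58.4
```

```bash
python3 - <<'E'
from h import *
go([560,-186,157],96.9)
w=snap('wrist','w3');a=snap('scene','s3');b=snap('top','t3')
I=cv2.imread('pics/s3.png')[150:260,260:400];J=cv2.imread('pics/t3.png')[150:250,280:400]
cv2.imwrite('pics/m3.png',np.hstack([cv2.imread('pics/w3.png')[0:280,170:520],cv2.resize(np.clip(np.vstack([I[:100,:120],J*2]).astype(int),0,255).astype(np.uint8),None,fx=2.8,fy=2.8,interpolation=cv2.INTER_CUBIC)[:280]]) if 0 else cv2.imread('pics/w3.png'))
cv2.imwrite('pics/c3.png',np.hstack([cv2.resize(I,(560,440),interpolation=cv2.INTER_CUBIC)]))
rt=[537,7.5,134.5];print([proj(d,rt).round(1) for d in(w,a,b)],'tip',[proj(d,[541,8-40,175]).round(1) for d in(w,a,b)])
E
```

```text
d cm [0.08 0.1  0.03] w [-0.0006  0.0009 -0.0003] at [ 559.1 -186.9  157.3] [-1.7997e+02  5.0000e-02  9.6880e+01] t 5.15 F [ 0.83  0.29 -0.04] w 14.7 58.431551456451416 q [ 0.48  0.65 -0.33  1.76  0.28  0.78  0.13]
[array([ 315.1, -235.2]), array([327.8, 189.5]), array([304.7, 194.7])] tip [array([ 313.3, -196.1]), array([319.7, 187.5]), array([318.9, 190.2])]
```

View pics/w3.png

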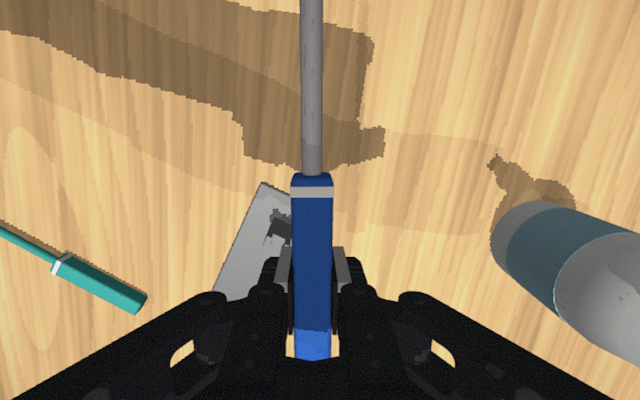

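View pics/c3.png

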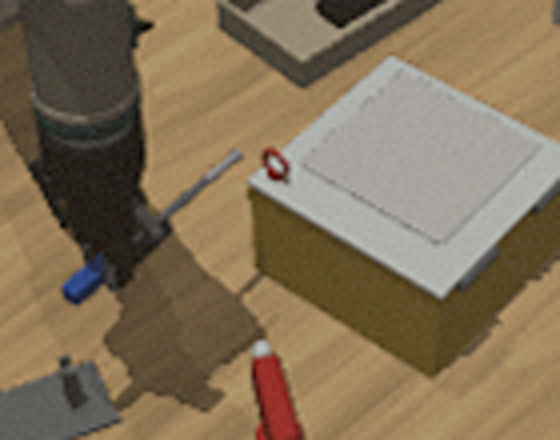

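The wrist view shows the rod held straight, with the handle at (312,190..360) and the shaft going up at u≈312. The scene crop shows the tip at (238,156), i.e. pixel (319.5,189), close to the predicted (319.7,187.5). The ring is at crop (275,165), i.e. pixel (328.4,190.9). I'll lower to ring height just short of it, then compare tip and ring in both fixed cameras.

```bash
python3 - <<'E'
from h import *
a=load('s0');b=load('t0');r=[]
for d,box in((a,(322,183,336,199)),(b,(298,186,312,203))):
    I=np.array(d['pixels'])[box[1]:box[3],box[0]:box[2]].astype(float)
    w=np.clip(I[...,0]-(I[...,1]+I[...,2])/2-25*I.mean()/120,0,None)
    yy,xx=np.mgrid[box[1]:box[3],box[0]:box[2]];c=np.array([(w*xx).sum(),(w*yy).sum()])/w.sum();r.append(c);print(c);print(w.astype(int)) 
print(tri([(a,r[0]),(b,r[1])]))
go([558,-166.3,117],96.9)
E
```

```text
[326.64807084 187.930547  ]
[[19 20 18 17 17 17 19 17 18 21 25 24 11  0]
 [18 18 16 15 21 18 18 18 23 24 21  0  0  0]
 [17 18 20 19 18 19 20 20 22 20  0  0  0  0]
 [18 16 19 19 21 22 14 20 16  0  0  0  0  0]
 [22 17 20 20 38 56 55 32  0  0  0  0  0  0]
 [19 20 23 21 22 27 51 57  2  0  0  0  0  0]
 [21 20 19 15 14  0  0  7 29  0  0  0  0  0]
 [19 22 23 23 21  0  0  0 29 26  0  0  0  0]
 [21 25 23 12 16 18  0  0  0 33  0  0  0  0]
 [24 19  0  0  0 54 35  0  0 26  0  0  0  0]
 [19  0  0  0  0 53 57 28  5  0  0  0  0  0]
 [ 0  0  0  0  0  0 34 38 11  0  0  0  0  0]
 [ 0  0  0  0  0  0  0  0  0  0  0  0  0  0]
 [ 0  0  0  0  0  0  0  0  0  0  0  0  0  0]
 [13  0  0  0  0  0  0  0  0  0  0  0  0  0]
 [ 7  5  0  0  0  0  0  0  0  0  0  0  0  0]]
[305.68274658 194.53460467]
[[ 0  0  0  0  0  0  0  0  0  0  0  0  0  9]
 [ 0  0  0  0  0  0  0  0  0  0  0  0  0  6]
 [ 0  0  0  0  0  0  0  0  0  0  0  0  0  4]
 [ 0  0  0  0  0  0  0  0  0  0  0  0  0  5]
 [ 0  0  0  0  0  0 11 10  0  0  0  0  0  2]
 [ 0  0  0  0  0  0 18 25  0  0  0  0  0  0]
 [ 0  0  0  0  0  0 24 34  2  0  0  0  0  0]
 [ 0  0  0  0  0  0 29 44 13  0  0  0  0  0]
 [ 0  0  0  0  0  0 26 50 21  0  0  0  0  0]
 [ 0  0  0  0  0  0 15 44 26  0  0  0  0  0]
 [ 0  0  0  0  0  0  5 37 19  0  0  0  0  0]
 [ 0  0  0  0  0  0  0 21  7  0  0  0  0  0]
 [ 0  0  0  0  0  0  0  1  0  0  0  0  0  0]
 [ 0  0  0  0  0  0  0  0  0  0  0  0  0  0]
 [ 0  0  0  0  0  0  0  0  0  0  0  0  0  0]
 [ 0  0  0  0  0  0  0  0  0  0  0  1  1  4]
 [ 0  0  0  0  4  3  1  0  5  8  9 12 12 16]]
(array([535.36262707,   4.26928505, 143.46016876]), [0.26014620484621626, 0.2601462048463551])
d cm [2.12 0.17 4.02] w [-0.0006  0.0008 -0.0015] at [ 558.8 -187.6  157.3] [-1.7997e+02  4.0000e-02  9.6810e+01] t 5.3 F [-0.64 -0.84 -1.39] w 14.8 58.43281924724579 q [ 0.48  0.65 -0.33  1.76  0.28  0.78  0.13]
```

Emit:
send_rows(
  series=[
    {"ax": 0,"ay": 0,"az": 0,"dx": 0.7,"dy": 0.1,"dz": 1.3,"hand": 1},
    {"ax": 0,"ay": 0,"az": 0,"dx": 1.4,"dy": 0.1,"dz": 2.6,"hand": 1},
    {"ax": 0,"ay": 0,"az": 0,"dx": 2,"dy": 0.15,"dz": 3.6,"hand": 1},
    {"ax": 0,"ay": 0,"az": 0,"dx": 2,"dy": 0.15,"dz": 4,"hand": 1},
    {"ax": 0,"ay": 0,"az": 0,"dx": 2,"dy": 0.15,"dz": 4,"hand": 1},
    {"ax": 0,"ay": 0,"az": 0,"dx": 2,"dy": 0.15,"dz": 4,"hand": 1},
  ],
)

```text
clock: 5.9
eef_pos: [558.7, -166.8, 117.6]
tool_rot: [3.141, 0.001, 1.691]
force: [0.1, 0.2, -0.9]
width: 14.8
gripper_force: 58.5
```

```bash
python3 - <<'E'
from h import *
a=snap('scene','s4');b=snap('top','t4')
go([558,-166.3,117],96.9)
print('ring',onz(a,(328.4,190.7),134.5),onz(b,(304.9,193.7),134.5),tri([(a,(328.4,190.7)),(b,(304.9,193.7))]))
I=np.clip(cv2.imread('pics/t4.png')[180:210,290:340].astype(float)*2,0,255).astype(np.uint8);J=cv2.imread('pics/s4.png')[170:210,300:350]
cv2.imwrite('pics/c4.png',np.vstack([cv2.resize(J,None,fx=8,fy=8,interpolation=cv2.INTER_CUBIC),cv2.resize(I,None,fx=8,fy=8,interpolation=cv2.INTER_CUBIC)]))
E
```

```text
d cm [ 0.06 -0.08  0.09] w [ 0.001   0.0007 -0.0001] at [ 558.9 -166.8  117.9] [1.7994e+02 4.0000e-02 9.6890e+01] t 6.0 F [ 0.68 -0.11 -1.27] w 15.1 58.463730812072754 q [ 0.44  0.69 -0.31  1.81  0.31  0.69  0.08]
ring [542.44284747   5.26620588 134.5       ] [539.73197037   6.93694843 134.5       ] (array([540.35855318,   7.07671925, 131.64976506]), [0.07058912094266097, 0.07058912094266016])
```

View pics/c4.png

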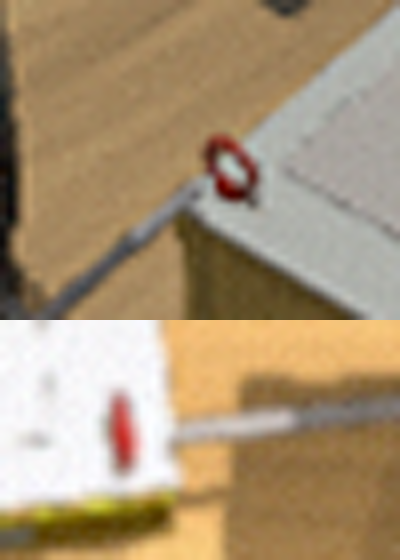

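Crop (8x): in the scene half the ring hole is at (231,168) and the rod tip at (195,187). The rod's line passes about 1 px above and behind the hole. In the top half the ring is at (122,432), and the rod's line reaches its column at about row 441. Both ask for about 2.5 mm more in +x, so I'll shift and insert.

Emit:
send_rows(
  series=[
    {"ax": 0,"ay": 0,"az": 0,"dx": 0,"dy": 0.25,"dz": 0.05,"hand": 1},
    {"ax": 0,"ay": 0,"az": 0,"dx": 0.5,"dy": 0.25,"dz": 0.05,"hand": 1},
    {"ax": 0,"ay": 0,"az": 0,"dx": 1,"dy": 0.25,"dz": 0.05,"hand": 1},
    {"ax": 0,"ay": 0,"az": 0,"dx": 1.5,"dy": 0.25,"dz": 0.05,"hand": 1},
    {"ax": 0,"ay": 0,"az": 0,"dx": 2,"dy": 0.25,"dz": 0.05,"hand": 1},
    {"ax": 0,"ay": 0,"az": 0,"dx": 2.5,"dy": 0.25,"dz": 0.05,"hand": 1},
    {"ax": 0,"ay": 0,"az": 0,"dx": 3,"dy": 0.25,"dz": 0.05,"hand": 1},
    {"ax": 0,"ay": 0,"az": 0,"dx": 3.5,"dy": 0.25,"dz": 0.05,"hand": 1},
    {"ax": 0,"ay": 0,"az": 0,"dx": 4,"dy": 0.25,"dz": 0.05,"hand": 1},
    {"ax": 0,"ay": 0,"az": 0,"dx": 4,"dy": 0.25,"dz": 0.05,"hand": 1},
  ],
)

```text
clock: 7.0
eef_pos: [556.1, -125.0, 116.9]
tool_rot: [3.142, -0.001, 1.693]
force: [0.2, -0.0, -1.1]
width: 14.8
gripper_force: 58.5
```

```bash
python3 - <<'E'
from h import *
a=snap('scene','s5');b=snap('top','t5')
go([555,-128,117],96.9)
I=np.clip(cv2.imread('pics/t5.png')[180:210,280:330].astype(float)*2,0,255).astype(np.uint8);J=cv2.imread('pics/s5.png')[165:205,300:350]
cv2.imwrite('pics/c5.png',np.vstack([cv2.resize(J,None,fx=8,fy=8,interpolation=cv2.INTER_CUBIC),cv2.resize(I,None,fx=8,fy=8,interpolation=cv2.INTER_CUBIC)]))
E
```

```text
d cm [-0.17 -0.13 -0.01] w [0.0001 0.0002 0.0007] at [ 556.1 -126.2  116.9] [1.800e+02 1.000e-02 9.694e+01] t 7.1 F [-0.91  0.58 -1.13] w 15.0 58.46326768398285 q [ 0.37  0.68 -0.3   1.84  0.31  0.66  0.01]
```

View pics/c5.png

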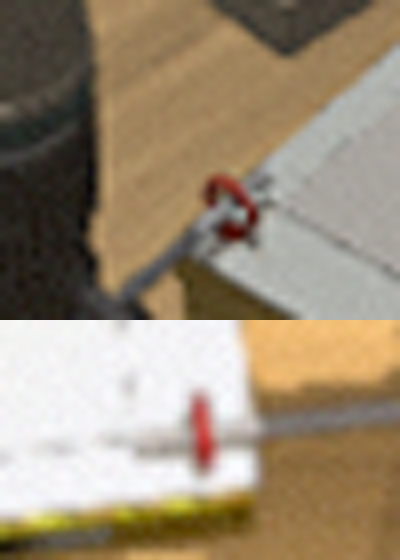

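Crop: the rod passes through the ring in both halves (ring at (231,208) and (203,430)) with no contact force. I'll push it deeper and then lift along the hinge arc; tool y is the caddy's x.

Emit:
send_rows(
  series=[
    {"ax": 0,"ay": 0,"az": 0,"dx": 0.5,"dy": 0,"dz": 0,"hand": 1},
    {"ax": 0,"ay": 0,"az": 0,"dx": 1,"dy": 0,"dz": 0,"hand": 1},
    {"ax": 0,"ay": 0,"az": 0,"dx": 1.6,"dy": 0,"dz": 0,"hand": 1},
    {"ax": 0,"ay": 0,"az": 0,"dx": 2.2,"dy": 0,"dz": 0,"hand": 1},
    {"ax": 0,"ay": 0,"az": 0,"dx": 2.8,"dy": 0,"dz": 0,"hand": 1},
    {"ax": 0,"ay": 0,"az": 0,"dx": 3.3,"dy": 0,"dz": 0,"hand": 1},
    {"ax": 0,"ay": 0,"az": 0,"dx": 3.5,"dy": 0,"dz": 0,"hand": 1},
    {"ax": 0,"ay": 0,"az": 0,"dx": 3.5,"dy": 0,"dz": 0,"hand": 1},
    {"ax": 0,"ay": 0,"az": 0,"dx": 3.5,"dy": 0,"dz": 0,"hand": 1},
  ],
)

```text
clock: 8.0
eef_pos: [551.9, -91.7, 116.8]
tool_rot: [-3.142, 0.0, 1.692]
force: [0.6, -0.7, -1.6]
width: 14.6
gripper_force: 58.5
```

Emit:
send_rows(
  series=[
    {"ax": 0,"ay": 0,"az": 0,"dx": 0,"dy": 0,"dz": -0.2,"hand": 1},
    {"ax": 0,"ay": 0,"az": 0,"dx": 0,"dy": 0,"dz": -0.5,"hand": 1},
    {"ax": 0,"ay": 0,"az": 0,"dx": 0,"dy": 0.05,"dz": -0.9,"hand": 1},
    {"ax": 0,"ay": 0,"az": 0,"dx": 0,"dy": 0.15,"dz": -1.4,"hand": 1},
    {"ax": 0,"ay": 0,"az": 0,"dx": 0,"dy": 0.3,"dz": -2.2,"hand": 1},
    {"ax": 0,"ay": 0,"az": 0,"dx": 0,"dy": 0.55,"dz": -3,"hand": 1},
    {"ax": 0,"ay": 0,"az": 0,"dx": 0,"dy": 0.8,"dz": -3.75,"hand": 1},
    {"ax": 0,"ay": 0,"az": 0,"dx": 0,"dy": 1.1,"dz": -4.5,"hand": 1},
    {"ax": 0,"ay": 0,"az": 0,"dx": 0,"dy": 1.4,"dz": -5.3,"hand": 1},
    {"ax": 0,"ay": 0,"az": 0,"dx": 0,"dy": 1.4,"dz": -5.3,"hand": 1},
  ],
)

```text
clock: 9.0
eef_pos: [566.9, -89.5, 171.1]
tool_rot: [3.139, 0.0, 1.692]
force: [0.2, -0.0, -1.5]
width: 14.9
gripper_force: 58.5
```

```bash
python3 - <<'E'
from h import *
a=snap('scene','s6');b=snap('top','t6')
go([555,-128,117],96.9)
# red ring position now
r=[]
for d,box in((a,(315,150,345,200)),(b,(285,175,320,205))):
    h=cv2.cvtColor(np.array(d['pixels'],dtype=np.uint8),cv2.COLOR_RGB2HSV)[box[1]:box[3],box[0]:box[2]]
    m=((h[...,0]<8)|(h[...,0]>172))&(h[...,1]>120);p=np.argwhere(m)[:,::-1]+[box[0],box[1]]
    print(len(p),p.min(0),p.max(0));r.append((p.min(0)+p.max(0))/2)
print(tri([(a,r[0]),(b,r[1])]))
E
```

```text
d cm [-3.68 -1.54  5.29] w [ 0.0003 -0.      0.0006] at [565.8 -89.6 170. ] [179.98  -0.    96.93] t 9.1 F [ 0.62 -0.25 -2.36] w 15.1 58.498477935791016 q [ 0.32  0.61 -0.33  1.79  0.26  0.78 -0.02]
19 [315 168] [334 186]
20 [303 182] [305 190]
(array([541.49132542,   0.6770572 , 203.81738951]), [8.135634433078048, 8.13563443307815])
```

Emit:
send_rows(
  series=[
    {"ax": 0,"ay": 0,"az": 0,"dx": 0,"dy": 0.15,"dz": -0.3,"hand": 1},
    {"ax": 0,"ay": 0,"az": 0,"dx": 0,"dy": 0.35,"dz": -0.73,"hand": 1},
    {"ax": 0,"ay": 0,"az": 0,"dx": 0,"dy": 0.73,"dz": -1.46,"hand": 1},
    {"ax": 0,"ay": 0,"az": 0,"dx": 0,"dy": 1.15,"dz": -2.16,"hand": 1},
    {"ax": 0,"ay": 0,"az": 0,"dx": 0,"dy": 1.59,"dz": -2.85,"hand": 1},
    {"ax": 0,"ay": 0,"az": 0,"dx": 0,"dy": 2.07,"dz": -3.51,"hand": 1},
    {"ax": 0,"ay": 0,"az": 0,"dx": 0,"dy": 2.57,"dz": -4.16,"hand": 1},
    {"ax": 0,"ay": 0,"az": 0,"dx": 0,"dy": 3.1,"dz": -4.78,"hand": 1},
    {"ax": 0,"ay": 0,"az": 0,"dx": 0,"dy": 3.66,"dz": -5.38,"hand": 1},
    {"ax": 0,"ay": 0,"az": 0,"dx": 0,"dy": 3.66,"dz": -5.38,"hand": 1},
  ],
)

```text
clock: 10.1
eef_pos: [603.5, -85.1, 224.6]
tool_rot: [3.139, 0.0, 1.692]
force: [0.5, 0.6, -1.2]
width: 15.1
gripper_force: 58.6
```

```bash
cat > chk.py <<'E'
from h import *
import sys
th=np.radians(float(sys.argv[1]));a=snap('scene','s_'+sys.argv[1]);b=snap('top','t_'+sys.argv[1])
go([555,-128,117],96.9)
e=np.array([.993,.12,0]);H=np.array([540.4,7,110.5])+185*e
X=H+e*(-185*np.cos(th)+24*np.sin(th))+np.array([0,0,185*np.sin(th)+24*np.cos(th)]);r=[]
for d in(a,b):
    P=proj(d,X);u,v=np.round(P).astype(int);x0,y0=u-14,v-14
    h=cv2.cvtColor(np.array(d['pixels'],dtype=np.uint8),cv2.COLOR_RGB2HSV)[y0:y0+28,x0:x0+28]
    m=(((h[...,0]<8)|(h[...,0]>172))&(h[...,1]>120)).astype(np.uint8)
    n,l,s,c=cv2.connectedComponentsWithStats(m,connectivity=8);
    big=[i for i in range(1,n) if s[i,4]>2]
    print('expect',P.round(1),[(s[i,:5]+[x0,y0,0,0,0]).tolist() for i in big])
    p=np.argwhere(np.isin(l,big))[:,::-1]+[x0,y0]; r.append((p.min(0)+p.max(0))/2)
print('X',X,tri([(a,r[0]),(b,r[1])]))
E
python3 chk.py 35
```

```text
d cm [-3.67 -5.18 10.66] w [-0.0002  0.0001  0.0005] at [602.1 -85.3 223.6] [-179.99    0.     96.93] t 10.2 F [-0.12  0.03 -1.67] w 15.1 58.57913553714752 q [ 0.31  0.59 -0.34  1.64  0.23  0.95  0.  ]
expect [339.4 174.4] [[340, 172, 3, 4, 5]]
expect [301.7 167.6] [[301, 163, 3, 12, 22]]
X [587.29214734  12.66672475 236.27128979] (array([586.89614941,  14.8883817 , 237.22703222]), [3.7988876752252922, 3.7988876752252683])
```

The ring is where a 35° lid would put it. On to 50°.

Emit:
send_rows(
  series=[
    {"ax": 0,"ay": 0,"az": 0,"dx": 0,"dy": 0.25,"dz": -0.25,"hand": 1},
    {"ax": 0,"ay": 0,"az": 0,"dx": 0,"dy": 0.58,"dz": -0.57,"hand": 1},
    {"ax": 0,"ay": 0,"az": 0,"dx": 0,"dy": 1.19,"dz": -1.12,"hand": 1},
    {"ax": 0,"ay": 0,"az": 0,"dx": 0,"dy": 1.82,"dz": -1.64,"hand": 1},
    {"ax": 0,"ay": 0,"az": 0,"dx": 0,"dy": 2.47,"dz": -2.13,"hand": 1},
    {"ax": 0,"ay": 0,"az": 0,"dx": 0,"dy": 3.14,"dz": -2.6,"hand": 1},
    {"ax": 0,"ay": 0,"az": 0,"dx": 0,"dy": 3.6,"dz": -2.87,"hand": 1},
    {"ax": 0,"ay": 0,"az": 0,"dx": 0,"dy": 3.84,"dz": -3.03,"hand": 1},
    {"ax": 0,"ay": 0,"az": 0,"dx": 0,"dy": 3.84,"dz": -3.03,"hand": 1},
    {"ax": 0,"ay": 0,"az": 0,"dx": 0,"dy": 3.84,"dz": -3.03,"hand": 1},
  ],
)

```text
clock: 11.2
eef_pos: [639.9, -80.7, 253.7]
tool_rot: [-3.141, -0.0, 1.692]
force: [-0.8, 1.4, -1.5]
width: 15.2
gripper_force: 58.7
```

Emit:
send_rows(
  series=[
    {"ax": 0,"ay": 0,"az": 0,"dx": 0,"dy": 0,"dz": 0,"hand": 1},
    {"ax": 0,"ay": 0,"az": 0,"dx": 0,"dy": 0,"dz": 0,"hand": 1},
    {"ax": 0,"ay": 0,"az": 0,"dx": 0,"dy": 0,"dz": 0,"hand": 1},
    {"ax": 0,"ay": 0,"az": 0,"dx": 0,"dy": 0,"dz": 0,"hand": 1},
    {"ax": 0,"ay": 0,"az": 0,"dx": 0,"dy": 0,"dz": 0,"hand": 1},
  ],
)

```text
clock: 11.7
eef_pos: [640.2, -80.7, 253.9]
tool_rot: [3.142, 0.0, 1.692]
force: [-1.1, -0.0, -0.4]
width: 15.1
gripper_force: 58.7
```

```bash
python3 chk.py 50; python3 - <<'E'
from h import *
# lid front edge (white) vs predicted at several angles, top view: front-left corner region
a=load('s_50')
import numpy as np
w=snap('wrist','w_50');h=cv2.cvtColor(np.array(w['pixels'],dtype=np.uint8),cv2.COLOR_RGB2HSV)
m=cv2.inRange(h,(105,110,30),(130,255,255));p=np.argwhere(m)[:,::-1];print('handle in wrist',p.min(0),p.max(0),cv2.minAreaRect(p.astype(np.float32)))
h=cv2.cvtColor(np.array(load('w3')['pixels'],dtype=np.uint8),cv2.COLOR_RGB2HSV)
m=cv2.inRange(h,(105,110,30),(130,255,255));m[:,450:]=0;m[:,:200]=0;p=np.argwhere(m)[:,::-1];print('before',p.min(0),p.max(0),cv2.minAreaRect(p.astype(np.float32)))
E
```

```text
d cm [-3.67 -9.03 13.69] w [ 0.0001 -0.      0.0005] at [640.2 -80.6 254. ] [180.    -0.    96.93] t 11.8 F [-0.13  0.04 -0.59] w 14.8 58.675267696380615 q [ 0.28  0.62 -0.34  1.5   0.23  1.07  0.01]
expect [348.9 172.3] [[345, 169, 8, 6, 17]]
expect [299.5 149.9] [[299, 146, 3, 12, 23]]
X [624.27807333  17.13632306 267.64512461] (array([620.75064094,  16.98689325, 268.12534099]), [1.277641824414269, 1.2776418244142216])
handle in wrist [291 173] [332 361] ((311.4999694824219, 266.9999694824219), (187.99996948242188, 40.99999237060547), 90.0)
before [291 173] [332 361] ((311.4999694824219, 266.9999694824219), (187.99996948242188, 40.99999237060547), 90.0)
```

The ring now stands at (621, 17, 268), which puts the lid at about 49°. The tip is about 56 mm through, and the handle has not slipped in the grip. Handing in.

```bash
python3 -c "
from h import *
print(finish_job())"
```

```text
the job is handed in; nothing more can be done
None
```

The job is handed in: by my last measurement the blue rod was through the ring by about 56 mm and holding the lid open at about 49°, still in the grip; the hand-in gave no verdict.

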